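# Hang a small parts bin on a slat rail

## Task

Hang the grey parts bin at the middle of the bench-top slat rail: tip its front up, feed the lip on its back into the groove and up behind the upper slat, then turn the bin down in your grip until its rear foot snaps behind the spring catch and its back is flush and level. Do not let it drop into place, work gently (keep well under 30 N against the stand), let go of the bin at the end, and leave the slide box and the petri dish where they are.

Things in the scene. Friction and masses are not known exactly. Their poses are not given: they have to be found in the camera images.
- stand: Fixed bench stand: grey foot plate 10 mm high (28 mm before the face, 46 behind, 148 wide), two 162 mm high uprights behind the face, an aluminium slat rail between them. Origin on the worktop, mid-width, in the slats' front face; x points into the rail, away from the side with the catch, where the bin hangs; y along the rail, z up.
- groove (a point): Nominal middle of the ledge's top: stand point (2.5, 0, 130) mm, stand axes. Ledge: top edge of the 5 mm thick lower slat, rounded r 2.5. Above it a 14 mm open groove, clear for |y|<50, then the 5 mm upper slat (16 mm high). Open channel behind, to x=36. The real rail and catch are clamped up to 6 mm higher or lower than this; not reported: find by feel or sight. Holds at 30 N.
- bin: Grey plastic open-top parts bin, 110 to 180 g. Origin: centre of the underside; x to its back, y across, z up. 80 deep (x -40..40), 50 wide over flat sides (grip these), 53 high, sides falling to 34 at the front. Stands on two round-footed cross ribs 6 high, rear one at x=30..35. On the back at z=48..53 a tongue 44 wide runs to x=51; its last 4 mm turn up as a lip to z=72.
- bin_lip (a point): Middle of the top of the lip: bin point (49, 0, 72) mm, bin axes. With the front tipped up 45 degrees the lip passes the groove moving along its own z, with about 2 mm to spare either side. Hung, it stands behind the upper slat, the back (x=40) flush on the slats' face, the tongue on the ledge, bin axes along the stand's, underside 48 mm below the ledge; about 2 mm front-back play.
- bin_pivot (a point): Point (42.5, 0, 45.5) mm of the bin, under the tongue and behind the back, bin axes. When the tongue's underside and the back both touch the rounded ledge this is the rounding's centre (2.5 mm below the ledge's top, stand x=2.5), and the bin can turn about it from 45 degrees front-up down to level, meeting only the catch in the last 15 degrees.
- catch (a joint): Spring catch under the hung bin, mid-rail: slick steel nose 30 wide, 11.5 to 24 mm before the face, rounded top 44 mm below the ledge, 45 degree ramp on the outside. Value: m pushed down, 0 at rest (up), max 0.008. The bin's rear rib must push it down 2 to 4 mm (2.4 N + 0.6 N/mm), then it springs up before the rib. Lifts the bin if not held down.
- slide_box: Bystander: closed green slide box, 33 x 85 x 24 mm, origin centre of the underside.
- petri_1: Bystander: closed petri dish, 74 mm diameter, 16 mm high, origin centre of the underside.

How it is judged (in metres and radians):
On the way, in this order (a step that is already met when the one before it is completed fails the run):
1. the bin's lip is in the groove, behind the slats, with the bin's front tipped up more than 25 degrees (x of bin_lip in the frame of stand above 0.01 m and z of bin_lip in the frame of stand between 0.12 and 0.17 m and angle between bin's own z axis and vertical above 0.436 rad), for 0.1 s.
2. the bin is turned down, level within 6 degrees with its lip behind the upper slat, while the fingers still hold it (angle between bin's own z axis and vertical below 0.105 rad and x of bin_lip in the frame of stand above 0.004 m and contact force between the fingers and bin above 0.5 N), for 0.2 s.
At the end, for the whole second after the job is handed in: The bin hangs by its lip behind the upper slat, released and at rest, level within 4.5 degrees, square to the rail within 6 degrees, its back flush on the slats (within about 4 mm), over the catch within 25 mm of the rail's middle, and the catch has sprung back up (within 1.5 mm) (angle between bin's own z axis and vertical below 0.08 rad and angle between the x axis of bin and the x axis of stand, either way round below 0.1 rad and x of bin_lip in the frame of stand between 0.004 and 0.014 m and x of bin in the frame of stand between -0.045 and -0.036 m and y of bin in the frame of stand between -0.025 and 0.025 m and z of bin in the frame of stand between 0.073 and 0.091 m and value of joint catch below 0.0015 m and contact force between the fingers and bin below 0.1 N and linear speed of bin below 0.02 m/s); the robot touches nothing.
It fails at once if the bin is forced against the stand with more than 30 N (contact force between bin and stand above 30 N).
It fails at once if the slide box is moved more than 20 mm (distance of slide_box from where it was at the start of the episode above 0.02 m).
It fails at once if the petri dish is moved more than 20 mm (distance of petri_1 from where it was at the start of the episode above 0.02 m).
It also fails if it takes over 64 s, if anything falls off the work surface, if the arm or the gripper's body presses on something with over 40 N, if the wrist force passes 120 N, or if a joint passes its speed limit or range.

## Robot

A 6-joint arm with a two-finger parallel gripper is mounted at the origin on the work surface; the furniture and walls round the work are solid. World frame = base frame: x ahead of the robot, y to its left, z up, the work surface at z = 0. Lengths are in mm, angles in rad, forces in N, time in s.
With the tool pointing down it reaches from about 300 to 775 mm from the base axis. Payload 14.6 kg.
Tool frame: the origin (TCP) lies on the centre line of the jaws, within the pads' length; the fingertips stand 19 mm ahead of it and the grasp point (between the pads) is the TCP (bot.tip_reach is the distance from the TCP to the fingertips, in mm); z points along the fingers, y is the line along which they close (so a half turn about z gives the same grasp; the last joint's range is limited). The gripper opens to 85 mm and grips with 20 to 120 N. Pads are 22 mm wide; open, the fingers measure 114 mm over their backs; the gripper's body (76 mm by 85 mm) begins 54 mm behind the grasp point. The pads swing forward as they close: fully open they stand 13 mm farther back than shut.
Start: joints at [1.171, 0.3, 1.521, -0, 1.321, -0.067], TCP at [179.677, 519.813, 250.281] pointing down, gripper open.
Joint ranges: [-3.03, 3.03], [-0.79, 2.21], [0.23, 2.52], [-1.04, 4.18], [0, 3.07], [-2.55, 2.55]. Speed limits (rad/s): [2.22, 2.22, 2.57, 3.14, 3.14, 3.14].

## Interface

Orientations are given as a unit quaternion [w, x, y, z].
In Python, from rig import bot gives the robot as it stands. Calls block until the motion is done:
- bot.move_to(position, orientation): joint-space move of the TCP to a pose.
- bot.servo_line(position, attitude=None, speed=150, until_force=None): straight line of the TCP; attitude=None keeps the orientation; speed is the mean speed in mm/s. With until_force (N) it stops when the force on the tool has changed by that much, and returns True; else False.
- bot.move_joints(angles): joint-space move.
- bot.move_gripper(opening, grip_force=None): finger opening in mm; grip_force is the grip in N (None keeps the last); returns when the fingers have stopped.
- bot.dwell(seconds).
- bot.ik(position, orientation): joint angles nearest the present ones, or None.
- bot.read_state(): the state.
- bot.read_camera(name): name is "scene" or "top" or "wrist"; returns a dict with "image" (400x640x3 uint8, blue, green, red), "depth" (400x640 float32, mm along the optical axis (not along the pixel's ray), 0 where there is no reading), "fovy" (degrees; the focal length in pixels is half the picture's height over the tangent of half this angle, whatever the lens; pixels are square), "cx", "cy" (the principal point, pixels), "eye" and "attitude" of the camera in the world; the wrist camera has in their place "mount" (4x4, takes a point from camera to tool coordinates, whose origin is the TCP and whose axes are the flange's). Camera axes: x right, y down, z forward; pixel columns grow to the right and rows downward; lengths in mm; the calibration is good to about 2 mm. A picture is of the moment at which its call begins: read the wrist's pose just before it.
A pose or a line that the arm cannot do raises bot.MotionError and nothing moves.
- bot.finish_job(): hands the job in; it is judged then, once.
The state is a dict: "clock": time; "joint_positions": joint angles; "qvel": joint speeds; "effort": joint torques, N m; "ee_pos": TCP position; "tool_rot": TCP orientation; "ft_force": force on the tool from outside, world axes, zero at the start; "moment": the same for the moment, N m; "grip_width": finger opening in mm; "grip_force": force on a finger pad.
Only numpy, scipy, OpenCV 4.12 (cv2) and the standard library are available. Lean on these libraries where they do the work, as an engineer would, in place of code of your own. Each camera call takes 0.05 s, during which the arm holds its last target. There are 200 camera calls.

## Working session

There is one attempt and no reset: what is moved stays moved. The work goes in short steps, each a Python script; the robot and the scene stay as the last script left them, time stands still between calls to the robot, and variables do not carry over. Pictures are saved under pics/ and viewed, at most 10 in all, crops included, and the job is handed in when it is done.

```bash
ls; mkdir -p pics; cat > h.py <<'E'
import numpy as np, cv2
from scipy.spatial.transform import Rotation as R
from rig import bot
def rot(q): return R.from_quat([q[1],q[2],q[3],q[0]])
def quat(r): q=r.as_quat(); return [q[3],q[0],q[1],q[2]]
def K(c): return 200/np.tan(np.radians(c["fovy"])/2)
def cloud(c,st=None):
    f=K(c); d=c["depth"]; v,u=np.mgrid[:d.shape[0],:d.shape[1]]
    P=np.dstack([(u-c["cx"])/f*d,(v-c["cy"])/f*d,d]).astype(float)
    if "mount" in c:
        m=np.array(c["mount"]); P=P@m[:3,:3].T+m[:3,3]; T=rot(st["tool_rot"]).as_matrix(); W=P@T.T+np.array(st["ee_pos"])
    else:
        a=c["attitude"]; A=np.array(a) if np.size(a)==9 else rot(a).as_matrix(); W=P@A.T+np.array(c["eye"])
    W[d==0]=np.nan; return W
E
python3 - <<'E'
from h import *
s=bot.read_state(); print(s)
for n in("scene","top"):
    c=bot.read_camera(n); cv2.imwrite(f"pics/{n}1.png",c["image"]); W=cloud(c); np.save(n+"1.npy",W); print(n,c["fovy"],c["cx"],c["cy"],c["eye"],c["attitude"])
E
```

```text
pics
{'clock': 0.0, 'joint_positions': array([ 1.17143703e+00,  3.00482976e-01,  1.52161595e+00, -2.59651542e-05,
        1.32068912e+00, -6.65883678e-02]), 'qvel': array([ 1.03524099e-03,  1.43872692e-05,  3.99413159e-04, -6.78518621e-05,
       -4.86393900e-04,  1.73176628e-03]), 'effort': array([ 7.29624917e-04, -5.43505096e+01, -3.61794984e+01, -4.05975754e-05,
        4.03963597e-03, -6.02090068e-06]), 'ee_pos': array([179.58035573, 519.62173883, 249.70003411]), 'tool_rot': array([-1.25754184e-04,  1.65615615e-01,  9.86190200e-01, -5.84451639e-04]), 'ft_force': array([-0.86124638,  1.05064559, -0.08465388]), 'moment': array([ 0.03527012,  0.03196554, -0.07383547]), 'grip_force': 0.0, 'grip_width': 85.73865481858488}
scene 47.151576253132646 325.88133078218743 200.7983056453894 [ 429.48897935 -633.75667796  806.60823993] [-0.29392716  0.95455192  0.04878691 -0.00756922]
top 55.41473598344493 315.3658819492461 198.32053166712782 [ 324.37026335 -175.20253232  967.73244828] [ 0.03500993 -0.70252225  0.71062141 -0.0159374 ]
```

View pics/scene1.png

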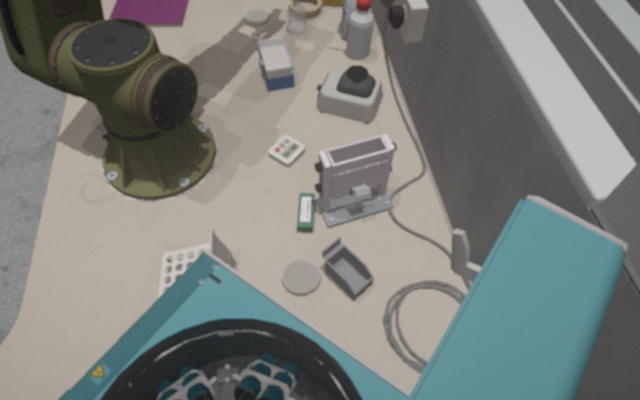

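View pics/top1.png

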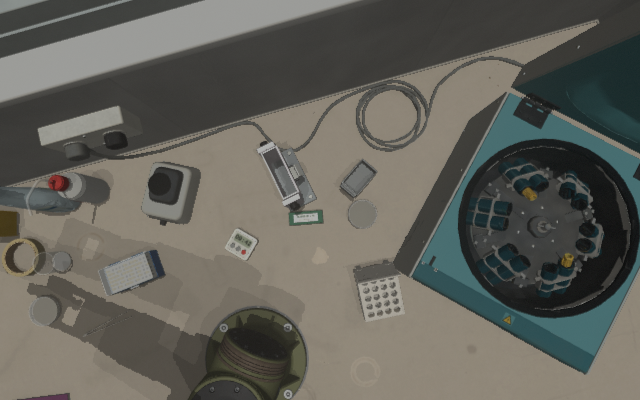

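The stand is at about (287,175) in the top view. The bin is at (357,179), the petri dish at (361,214) and the slide box at (306,217).

```bash
python3 - <<'E'
from h import *
t=cv2.imread("pics/top1.png")[125:240,240:400]; s=cv2.imread("pics/scene1.png")[130:305,270:410]
t=cv2.resize(t,None,fx=5,fy=5,interpolation=cv2.INTER_CUBIC); cv2.imwrite("pics/topz.png",t)
W=np.load("top1.npy")
for (u,v) in [(357,179),(340,190),(361,214),(306,217),(287,175),(264,146),(296,205),(310,190),(290,150)]: print(u,v,W[v,u].round())
# segments
Z=W[...,2]; m=(Z>25)&(Z<75)&(W[...,1]<-190)&(W[...,1]>-330)&(W[...,0]>350)
sub=W[m]; print(m.sum())
for lo,hi in [(25,36),(36,46),(46,58),(58,80)]:
    k=m&(Z>=lo)&(Z<hi); vv,uu=np.nonzero(k)
    if k.sum(): print(lo,k.sum(),uu.min(),uu.max(),vv.min(),vv.max(),W[k].mean(0).round(1))
k=(Z>140)&(Z<180)&(np.hypot(W[...,0]-W[175,287,0],W[...,1]-W[175,287,1])<110)
P=W[k][:,:2].astype(np.float32); print("stand top",k.sum(),cv2.minAreaRect(P))
E
```

```text
357 179 [ 442. -256.    8.]
340 190 [ 415. -213.   -3.]
361 214 [ 353. -263.   15.]
306 217 [ 347. -126.   22.]
287 175 [454. -78.  11.]
264 146 [497. -44. 160.]
296 205 [ 370. -111.  147.]
310 190 [ 415. -136.   10.]
290 150 [518. -86.  10.]
1104
25 531 330 387 75 196 [ 618.4 -272.3   30.8]
36 160 331 386 73 195 [ 624.9 -273.9   39.5]
46 229 331 387 71 197 [ 539.6 -250.6   52.7]
58 184 331 388 68 197 [ 622.3 -252.7   67.1]
stand top 645 ((438.2369689941406, -76.75729370117188), (160.6781768798828, 44.37210464477539), 25.377120971679688)
```

View pics/topz.png

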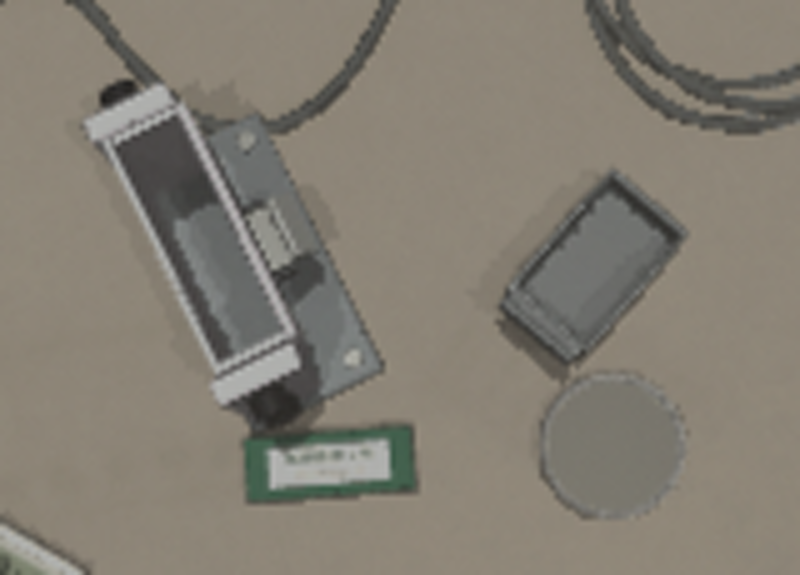

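The bin's tongue end points down-left in the crop at about (540,340), and its front is at (645,200). The catch is at (270,235) on the bin side of the rail. I'll check reach next, then take wrist looks.

```bash
cat >> h.py <<'E'
def toolrot(head,alpha,flip=1):
    "tool z = tilted alpha from down toward heading; tool y horizontal, perpendicular to heading"
    z=np.array([np.sin(alpha)*np.cos(head),np.sin(alpha)*np.sin(head),-np.cos(alpha)])
    y=flip*np.array([-np.sin(head),np.cos(head),0]); return R.from_matrix(np.c_[np.cross(y,z),y,z])
E
python3 - <<'E'
from h import *
c=bot.read_camera("wrist"); print(np.round(c["mount"],3),c["fovy"])
D=np.radians; hb=D(143); hs=D(116)
ex=np.array([np.cos(hs),np.sin(hs),0]); 
W=np.load("top1.npy"); 
for fl in(1,-1):
  for al in(15,30,40,50,60):
    q=[bot.ik(p,quat(toolrot(h,D(a),fl))) for p,h,a in [([442,-256,30],hb,al),([442,-256,150],hb,al),([470,-150,200],hs,al-45),([470,-150,160],hs,al-45),([470,-150,110],hs,al)]]
    print(fl,al,[None if x is None else np.round(x,2).tolist() for x in q])
for fl in(1,-1):
  for h in (116,143): print("look",fl,h,[bot.ik(p,quat(toolrot(D(h),D(a),fl))) is not None for p,a in [([480,-170,300],0),([500,-240,250],30),([540,-270,220],50),([442,-256,250],0)]])
E
```

```text
[[-1.0000e-03 -9.5100e-01 -3.1100e-01  7.8695e+01]
 [ 1.0000e+00 -0.0000e+00 -2.0000e-03  9.4100e-01]
 [ 2.0000e-03 -3.1100e-01  9.5100e-01 -1.2291e+02]
 [ 0.0000e+00  0.0000e+00  0.0000e+00  1.0000e+00]] 58.81366943170347
1 15 [[-0.6, 0.63, 1.63, 0.01, 1.14, 1.61], [-0.6, 0.45, 1.58, 0.01, 1.37, 1.61], None, None, [-0.46, 0.44, 1.7, 0.17, 1.21, 2.15]]
1 30 [[-0.61, 0.76, 1.47, 0.02, 1.44, 1.6], [-0.61, 0.59, 1.43, 0.02, 1.65, 1.61], [-0.3, 0.15, 1.85, -0.23, 0.98, 2.5], [-0.3, 0.2, 1.89, -0.25, 0.88, 2.53], [-0.51, 0.55, 1.59, 0.29, 1.45, 2.07]]
1 40 [[-0.61, 0.85, 1.36, 0.02, 1.63, 1.6], [-0.61, 0.68, 1.33, 0.03, 1.83, 1.61], [-0.36, 0.2, 1.78, -0.07, 1.11, 2.36], [-0.36, 0.25, 1.82, -0.07, 1.02, 2.37], [-0.54, 0.63, 1.52, 0.36, 1.6, 2.04]]
1 50 [[-0.61, 0.94, 1.25, 0.03, 1.82, 1.6], [-0.61, 0.77, 1.25, 0.03, 2.0, 1.61], [-0.41, 0.25, 1.7, 0.06, 1.25, 2.26], [-0.41, 0.3, 1.74, 0.06, 1.16, 2.25], [-0.57, 0.72, 1.46, 0.42, 1.75, 2.02]]
1 60 [[-0.61, 1.04, 1.16, 0.03, 1.99, 1.6], [-0.61, 0.86, 1.17, 0.04, 2.16, 1.61], [-0.46, 0.32, 1.63, 0.16, 1.4, 2.19], [-0.46, 0.37, 1.67, 0.16, 1.3
[... 516 characters left out ...]
, 1.33, 0.03, 1.83, -1.54], [-0.36, 0.2, 1.78, -0.07, 1.11, -0.78], [-0.36, 0.25, 1.82, -0.07, 1.02, -0.77], [-0.54, 0.63, 1.52, 0.36, 1.6, -1.1]]
-1 50 [[-0.61, 0.94, 1.25, 0.03, 1.82, -1.54], [-0.61, 0.77, 1.25, 0.03, 2.0, -1.53], [-0.41, 0.25, 1.7, 0.06, 1.25, -0.88], [-0.41, 0.3, 1.74, 0.06, 1.16, -0.89], [-0.57, 0.72, 1.46, 0.42, 1.75, -1.12]]
-1 60 [[-0.61, 1.04, 1.16, 0.03, 1.99, -1.54], [-0.61, 0.86, 1.17, 0.04, 2.16, -1.53], [-0.46, 0.32, 1.63, 0.16, 1.4, -0.95], [-0.46, 0.37, 1.67, 0.16, 1.31, -0.97], [-0.59, 0.8, 1.4, 0.48, 1.89, -1.12]]
look 1 116 [True, True, True, True]
look 1 143 [True, True, True, True]
look -1 116 [True, True, True, True]
look -1 143 [True, True, True, True]
```

```bash
python3 - <<'E'
from h import *
D=np.radians; hs=D(115.5); ex=np.array([np.cos(hs),np.sin(hs),0])
bot.move_to([400,-100,330],quat(toolrot(D(143),0,-1)))
bot.move_to([425,-240,260],quat(toolrot(D(143),0,-1)))
bot.dwell(.2); s=bot.read_state(); c=bot.read_camera("wrist"); np.save("w1.npy",cloud(c,s)); cv2.imwrite("pics/w1.png",c["image"])
f=np.array([448,-97,0])
p=f-ex*130+[0,0,215]
for a in (55,45,35):
    q=bot.ik(p,quat(toolrot(hs,D(a),1)))
    if q is not None: print(a,q); break
bot.move_to(p,quat(toolrot(hs,D(a),1)))
bot.dwell(.2); s=bot.read_state(); c=bot.read_camera("wrist"); np.save("w2.npy",cloud(c,s)); cv2.imwrite("pics/w2.png",c["image"]); print(s["clock"],s["ft_force"])
E
```

```text
55 [-0.63124146  0.74643697  1.1651017   0.46157931  2.08046559  2.10880752]
6.6667 [-0.01675241  0.24182931  0.3547496 ]
```

View pics/w1.png

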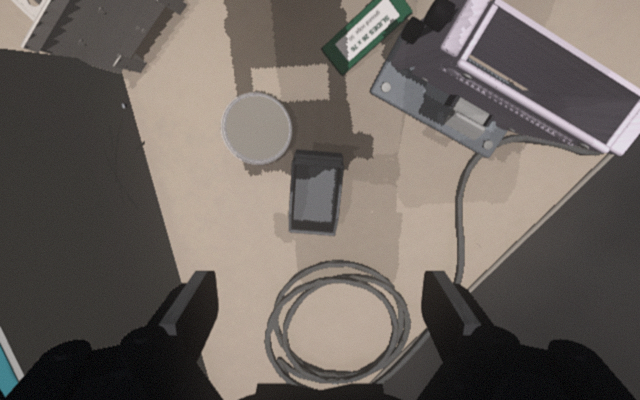

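View pics/w2.png

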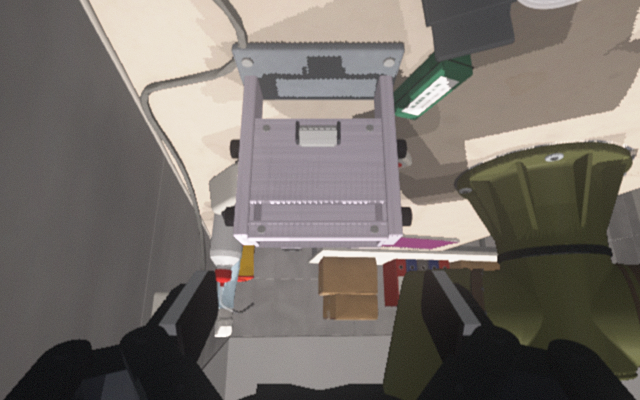

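w1 shows the bin, with tongue end (297–343,152) and front end (290–337,233). w2 shows the stand face upside-down: catch at (318,133), lower slat at rows 145–200, ledge line at about row 203, upper slat at rows 207–222.

```bash
python3 - <<'E'
from h import *
W=np.load("w2.npy"); P=W[152:192,262:380].reshape(-1,3); P=P[~np.isnan(P).any(1)]
c0=np.median(P,0); d=P-c0; d=d[np.abs(d).max(1)<90]; n=np.linalg.svd(d-d.mean(0),full_matrices=0)[2][2]; n*=np.sign(n[1]); print("face n",n.round(4),"head",np.degrees(np.arctan2(n[1],n[0])))
h=np.arctan2(n[1],n[0]); ex=np.array([np.cos(h),np.sin(h),0]); ey=np.array([-ex[1],ex[0],0])
fx=np.median(P@ex); 
S=np.dstack([W@ex-fx,W@ey,W[...,2]])
for v in range(120,246,2 if 0 else 3): print(v,np.nanmedian(S[v,300:340],0).round(1), S[v,320].round(1))
for v in (160,180,215):
    row=S[v]; k=np.where((np.abs(row[:,0])<12))[0]; print(v,k.min(),k.max(),row[k.min()],row[k.max()])
# uprights top
k=(S[...,2]>155)&(S[...,2]<175)&(S[...,0]>-20)&(S[...,0]<60); print("top y",np.nanpercentile(S[k],[1,50,99],axis=0).round(1))
np.save("face.npy",[h,fx])
for (u,v) in [(300,122),(337,122),(300,146),(337,146),(318,122),(318,140)]: print("catch",u,v,S[v,u].round(1))
W=np.load("w1.npy"); Z=W[...,2]
m=(Z>4)&(Z<90)&(np.mgrid[:400,:640][1]>285)&(np.mgrid[:400,:640][1]<350)&(np.mgrid[:400,:640][0]>146)&(np.mgrid[:400,:640][0]<240)
P=W[m]; print(m.sum()); r=cv2.minAreaRect(P[:,:2].astype(np.float32)); print(r)
hi=m&(Z>62); print("lip",hi.sum(),W[hi].mean(0),cv2.minAreaRect(W[hi][:,:2].astype(np.float32)))
print("table",np.nanmedian(W[180:230,360:400,2]))
for v in range(148,240,6): print(v,W[v,318].round(1))
E
```

```text
face n [-4.316e-01  9.021e-01  1.000e-04] head 115.56687306100163
120 [ 1.000e-01 -3.635e+02  5.800e+01] [  -0.4 -363.    58.3]
123 [  -0.4 -363.5   61.3] [-3.000e-01 -3.631e+02  6.120e+01]
126 [ -24.4 -363.5   77.8] [ -25.4 -363.1   78.3]
129 [ -23.4 -363.5   79.9] [ -24.5 -363.1   80.5]
132 [ -23.3 -363.5   82.5] [ -25.3 -363.1   83.6]
135 [ -21.5 -363.5   84.2] [ -22.3 -363.1   84.6]
138 [ -19.6 -363.5   85.9] [ -20.  -363.1   86.1]
141 [ -18.2 -363.9   87.8] [ -18.4 -363.1   87.9]
144 [ -16.4 -363.5   89.6] [ -16.3 -363.1   89.5]
147 [-1.000e-01 -3.635e+02  8.420e+01] [   0.  -363.1   84.2]
150 [   0.  -363.5   87. ] [-1.000e-01 -3.631e+02  8.700e+01]
153 [  -0.  -363.5   89.8] [  -0.4 -363.1   90. ]
156 [-1.000e-01 -3.635e+02  9.260e+01] [  -0.5 -363.1   92.8]
159 [-1.000e-01 -3.635e+02  9.540e+01] [   0.5 -363.1   95.2]
162 [  -0.  -363.5   98.1] [   0.4 -363.1   98. ]
165 [  -0.  -363.5  100.9] [   0.4 -363.1  100.7]
168 [   0.  -363.5  103.6] [-3.000e-01 -3.631e+02  1.038e+02]
171 [  -0.  -363.5  106.3] [  -1.5 -363.1  107. ]
174 [ 1.000e-01 -3.635e+02  1.090e+02] [ 3.000e-01
[... 2029 characters left out ...]
9.2271728515625), (58.66108322143555, 92.20153045654297), 49.219852447509766)
lip 287 [ 408.95361292 -226.86650327   69.72419189] ((409.3321838378906, -227.1804656982422), (43.87086868286133, 4.145318508148193), 48.31564712524414)
table -0.5039890346951097
148 [ 411.5 -229.8   -0.9]
154 [ 407.7 -226.5   63.5]
160 [ 413.8 -231.2   52.1]
166 [ 418.3 -234.6   53. ]
172 [ 430.9 -244.4    9. ]
178 [ 436.3 -248.4    8.8]
184 [ 441.9 -252.7    7.6]
190 [ 447.1 -256.6    8.8]
196 [ 452.5 -260.6    9.2]
202 [ 458.  -264.8    9.4]
208 [ 464.  -269.3    8. ]
214 [ 469.7 -273.6    8. ]
220 [ 475.1 -277.7    9. ]
226 [ 478.7 -280.4   16.1]
232 [ 477.7 -279.5   36.4]
238 [ 4.960e+02 -2.935e+02 -4.000e-01]
```

Ledge top reads z≈135, so the rail sits about 5 mm high. The slat heading is 115.6° and the catch is at y'≈-364. Next I'll refine the bin's yaw.

```bash
python3 - <<'E'
from h import *
W=np.load("w1.npy"); Z=W[...,2]; v,u=np.mgrid[:400,:640]
b=(u>280)&(u<355)&(v>140)&(v<245)
for n,lo,hi in (("floor",7,10.5),("lip",66,74),("tongue",50.5,54.5)):
    k=b&(Z>lo)&(Z<hi); P=W[k]; c=P.mean(0); 
    e=np.linalg.svd((P-c)[:,:2],full_matrices=0)[2][0]; print(n,k.sum(),c.round(1),"axis",np.degrees(np.arctan2(e[1],e[0]))%180,np.percentile(P[:,2],[50]),cv2.minAreaRect(P[:,:2].astype(np.float32)))
# fit pose: signed footprints of side-wall outer via all points z>12
from scipy.optimize import minimize
P=W[b&(Z>12)&(Z<76)]
def loc(p): 
    e=np.array([np.cos(p[2]),np.sin(p[2])]); d=P[:,:2]-p[:2]; return d@e, d@np.array([-e[1],e[0]])
def cost(p):
    x,y=loc(p); z=P[:,2]
    dist=np.minimum.reduce([np.abs(np.abs(y)-24.2)+np.maximum(0,abs(x)-40),np.abs(x+39)+np.maximum(0,abs(y)-25),np.abs(x-39)+np.maximum(0,abs(y)-25)+np.maximum(0,z-53),np.abs(x-49)+np.maximum(0,abs(y)-22)+5*(z<46),np.hypot(z-53,np.maximum(0,abs(x-45)-6))+np.maximum(0,abs(y)-22)])
    return np.minimum(dist,6).mean()
best=min((minimize(cost,[444,-260,np.radians(a)],method="Nelder-Mead",options=dict(xatol=.01,fatol=1e-4)) for a in range(130,150,3)),key=lambda r:r.fun)
print(best.fun,best.x[:2],np.degrees(best.x[2])); np.save("bin.npy",best.x)
c=W[v,u][np.newaxis]
W2=np.load("w2.npy"); h,fx=np.load("face.npy"); S=np.dstack([W2@[np.cos(h),np.sin(h),0]-fx,W2@[-np.sin(h),np.cos(h),0],W2[...,2]])
k=(S[...,0]<-13)&(S[...,0]>-26)&(S[...,2]>75)&(S[...,2]<95); print("catch y",np.nanpercentile(S[k],[3,97],axis=0))
k=(abs(S[...,0]-35.8)<2)&(S[...,2]>124)&(S[...,2]<139)&(abs(S[...,1]+364)<70); print("groove y",np.nanpercentile(S[k][:,1],[.5,99.5]))
k=(abs(S[...,0]-2)<2.5)&(S[...,2]>133)&(S[...,2]<140)&(abs(S[...,1]+364)<45);print("ledge",np.nanpercentile(S[k],[5,50,95],axis=0).round(1))
E
```

```text
floor 2210 [ 449.3 -262.7    8.6] axis 138.2808631199744 [8.5947002] ((449.8030090332031, -263.3367919921875), (44.08832550048828, 65.64911651611328), 48.22507858276367)
lip 247 [ 409.2 -226.9   70.6] axis 48.22402844637728 [70.82115063] ((409.35015869140625, -227.19622802734375), (43.87105178833008, 4.071255207061768), 48.36681365966797)
tongue 697 [ 426.2 -242.5   52.4] axis 176.1287223897283 [52.36763998] ((433.89215087890625, -249.04827880859375), (50.13023376464844, 69.52229309082031), 48.079139709472656)
1.3195308376686747 [ 444.7477434  -258.93472734] 138.30350270103202
catch y [[ -25.25847369 -549.17122993   77.41835871]
 [ -14.39054652 -351.08503024   92.12597344]]
groove y [-416.90923949 -313.13132817]
ledge [[-1.000e-01 -4.044e+02  1.333e+02]
 [ 1.100e+00 -3.635e+02  1.342e+02]
 [ 3.100e+00 -3.234e+02  1.348e+02]]
```

```bash
python3 - <<'E'
from h import *
D=np.radians; b=np.array([445.2,-259.2,0]); hb=D(138.3)
g0=b+[0,0,150]
z0=toolrot(hb,D(40),-1).as_matrix()[:,2]; q0=bot.ik(g0,quat(toolrot(hb,D(40),-1)))
for L in range(150,401,50):
    z1=toolrot(hb,D(55),-1).as_matrix()[:,2]; q=bot.ik(g0-L*z0+L*z1,quat(toolrot(hb,D(55),-1)))
    if q is not None: print(L,np.abs(np.array(q)-q0)[:3].round(3))
e=np.array([np.cos(hb),np.sin(hb),0]); n=np.array([-e[1],e[0],0])
W=np.vstack([np.load(f+".npy").reshape(-1,3) for f in ("top1","scene1","w1")]); W=W[~np.isnan(W).any(1)]
for d in (-150,-180,-210,-240,-270,-300,-340,-380):
    s=(W-b)@e; k=(abs(s-d)<8)&(abs((W-b)@n)<70)&(W[:,2]<500); print(d,k.sum(),np.percentile(W[k][:,2],[50,90,99]).round() if k.sum() else None)
E
```

```text
150 [0.002 0.045 0.039]
200 [0.001 0.015 0.013]
250 [0.001 0.014 0.012]
300 [0.002 0.044 0.036]
350 [0.003 0.073 0.06 ]
400 [0.005 0.102 0.082]
-150 2250 [ 0. 25. 34.]
-180 2219 [ 0. 23. 34.]
-210 1673 [ 0. 25. 34.]
-240 2014 [ 9. 27. 35.]
-270 701 [ 0.  2. 15.]
-300 383 [ 1.  3. 15.]
-340 1837 [284. 347. 363.]
-380 1516 [247. 304. 319.]
```

```bash
cat >> h.py <<'E'
D=np.radians; HB=D(138.3); AL=D(50); B=np.array([445.2,-259.2,0]); G=np.array([-5.,0,28.])  # grasp point, bin frame
E
python3 - <<'E'
from h import *
r=toolrot(HB,AL,-1); e=np.array([np.cos(HB),np.sin(HB),0]); g=B+G[0]*e+[0,0,G[2]]; z=r.as_matrix()[:,2]
s=bot.read_state(); p=np.array(s["ee_pos"]); bot.servo_line(p+[0,0,60]-0*z,speed=200)
bot.move_gripper(66,60)
bot.move_to(g-110*z+[0,0,40],quat(r))
bot.servo_line(g-60*z,speed=150)
f=bot.servo_line(g,speed=60,until_force=6); print("hit",f,np.array(bot.read_state()["ee_pos"])-g)
if not f:
    bot.move_gripper(30,60); s=bot.read_state(); print(s["grip_width"],s["grip_force"],s["ft_force"],s["ee_pos"]-g,s["clock"])
    c=bot.read_camera("wrist"); np.save("w3.npy",cloud(c,s)); cv2.imwrite("pics/w3.png",c["image"])
E
```

```text
hit False [ 0.2269366  -0.17780931  0.21782753]
49.50416661179805 61.68560653924942 [ 1.30239706 -0.22993535  3.63425154] [ 0.14667601 -0.15933432  0.27643272] 12.675
```

View pics/w3.png

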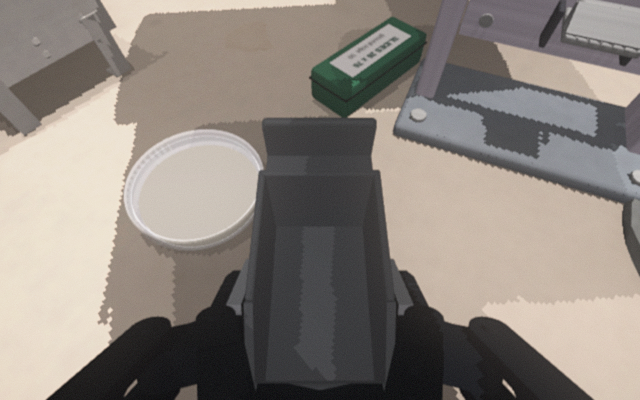

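The bin is held square, with the lip at rows 118–155, columns 264–376. I'll check where the lip sits in the bin frame, then lift and go to pre-insert.

```bash
cat >> h.py <<'E'
RB=toolrot(HB,AL,-1)                       # tool attitude at grasp
BT=RB.inv()*R.from_euler('z',HB)           # bin attitude in tool
hs,fx=np.load("face.npy"); YC=-365.0; LEDGE=135.2
EX=np.array([np.cos(hs),np.sin(hs),0]); EY=np.array([-EX[1],EX[0],0]); O=fx*EX+YC*EY
def tcp(piv,th,pt=(42.5,0,45.5),g=G):
    "TCP pose so that bin point pt sits at stand point piv (x,y,z) with front up th rad"
    rb=R.from_euler('z',hs)*R.from_euler('y',th); d=rb.apply(np.array(g)-np.array(pt))
    return O+EX*piv[0]+EY*piv[1]+[0,0,piv[2]]+d, quat(rb*BT.inv())
def binpt(pt,g=G,s=None):
    "stand coordinates and tilt of bin point from the robot state"
    s=s or bot.read_state(); rb=rot(s["tool_rot"])*BT; w=np.array(s["ee_pos"])+rb.apply(np.array(pt)-g)-O
    x=rb.as_matrix()[:,0]; return np.array([w@EX,w@EY,w[2]]).round(2), round(np.degrees(np.arcsin(-x[2])),2)
E
python3 - <<'E'
from h import *
s=bot.read_state(); W=np.load("w3.npy"); rb=rot(s["tool_rot"])*BT
L=rb.inv().apply((W-np.array(s["ee_pos"])).reshape(-1,3)).reshape(W.shape)+G
for v in (120,124,130,140,150,156,160,164,168,172,176,190): print(v,np.nanmedian(L[v,285:355],0).round(1))
print(L[140,272],L[140,368])
P=L[124:148,280:360].reshape(-1,3); print(np.polyfit(P[:,2],P[:,0],1),np.polyfit(P[:,1],P[:,0],1))
for th in (45,30,15,0):
    print(th,[None if q is None else np.round(q,2) for q in [bot.ik(*tcp((2.5,0,LEDGE-2.5),D(th)))]])
E
```

```text
120 [48.7 -1.2 70.7]
124 [47.3 -1.2 69.9]
130 [47.2 -1.  66.9]
140 [47.  -1.2 61.4]
150 [47.  -1.2 55.4]
156 [46.9 -1.  51.7]
160 [44.7 -1.6 51.8]
164 [42.7 -1.4 51.6]
168 [40.5 -1.2 51.8]
172 [38.6 -1.2 51.6]
176 [37.1 -1.2 50.9]
190 [37.1 -1.2 40.8]
[47.03582428 17.66924412 61.45919636] [ 47.41518875 -20.52629688  60.96877527]
 ** On entry to DLASCL parameter number  4 had an illegal value
 ** On entry to DLASCL parameter number  4 had an illegal value
 ** On entry to DLASCL parameter number  4 had an illegal value
 ** On entry to DLASCL parameter number  4 had an illegal value
 ** On entry to DLASCL parameter number  5 had an illegal value
 ** On entry to DLASCL parameter number  4 had an illegal valueTraceback (most recent call last):
  File "<stdin>", line 6, in <module>
    c, resids, rank, s = lstsq(lhs, rhs, rcond)
                         ~~~~~^^^^^^^^^^^^^^^^^
    x, resids, rank, s = _umath_linalg.lstsq(a, b, rcond,
                         ~~~~~~~~~~~~~~~~~~~^^^^^^^^^^^^^
                                             signature=signature)
                                             ^^^^^^^^^^^^^^^^^^^^
    raise LinAlgError("SVD did not converge in Linear Least Squares")
numpy.linalg.LinAlgError: SVD did not converge in Linear Least Squares
```

```bash
cat >> h.py <<'E'
def uw(u,w,th=D(45)): # pivot stand point from u (along bin x) and w (along bin z), about ledge-top front edge (0,LEDGE)
    c,s=np.cos(th),np.sin(th); return (u*c+w*s,0,LEDGE-u*s+w*c)
E
python3 - <<'E'
from h import *
for u,w in ((-9.16,-80),(-9.16,1),(3.54,0)): print(u,w,bot.ik(*tcp(uw(u,w),D(45))) is not None)
for th in (30,15,0): print(th,bot.ik(*tcp((2.5,0,LEDGE-2.5),D(th))) is not None)
p=np.array(bot.read_state()["ee_pos"]); bot.servo_line(p+[0,0,15],speed=60); bot.servo_line(p+[0,0,150],speed=200)
bot.move_to(*tcp(uw(-9.16,-80),D(45)))
bot.servo_line(*tcp(uw(-9.16,-36),D(45)),speed=60); bot.dwell(.3)
s=bot.read_state(); print(s["clock"],s["ft_force"],s["grip_width"],binpt((49,0,72),s=s))
c=bot.read_camera("wrist"); np.save("w4.npy",cloud(c,s)); cv2.imwrite("pics/w4.png",c["image"])
E
```

```text
-9.16 -80 True
-9.16 1 True
3.54 0 True
30 True
15 True
0 True
16.0583 [-1.38146109 -0.63682481 -1.49216552] 49.3322957172053 (array([-8.6300e+00,  6.0000e-02,  1.3018e+02]), np.float64(44.99))
```

View pics/w4.png

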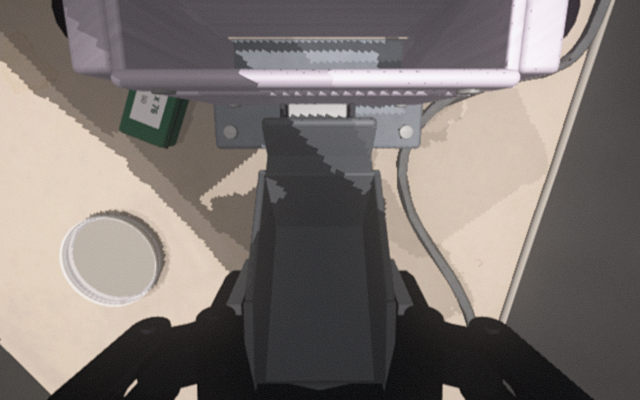

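The lip (row 118) is parallel to the upper slat's top edge (rows 70–88). The bin centre is at column 320 and the plate's middle at about 318. Now I'll measure them relative to each other from this one depth frame.

```bash
python3 - <<'E'
from h import *
s=bot.read_state(); W=np.load("w4.npy"); T=W-O; S=np.dstack([T@EX,T@EY,T[...,2]])
for v in list(range(66,100,2))+[116,119,121,124,130,136,142,150,156,160,165,170]: print(v,np.nanmedian(S[v,290:350],0).round(1))
for u in (140,200,270,320,370,440,500):
    col=S[60:100,u]; k=(col[:,2]>158); print(u,col[k][:,0].min().round(1),col[k][:,0].max().round(1),np.median(col[k][:,2]).round(1))
rb=rot(s["tool_rot"])*BT; L=rb.inv().apply((W-np.array(s["ee_pos"])).reshape(-1,3)).reshape(W.shape)+G
for v in (124,140,150,160,165,170): print(v,np.nanmedian(L[v,285:355],0).round(1))
E
```

```text
66 [27.3 -1.1  9.3]
68 [26.  -1.1  9.4]
70 [  4.1  -1.  164.3]
72 [  3.6  -1.2 164.6]
74 [  3.   -1.2 165.2]
76 [  2.5  -1.2 165.3]
78 [  2.   -1.2 165.1]
80 [  1.5  -1.2 165. ]
82 [  1.   -1.2 164.9]
84 [  0.5  -1.2 164.5]
86 [  0.   -1.3 163.9]
88 [ -0.2  -1.2 160.1]
90 [ -0.2  -1.2 153.7]
92 [  0.7  -1.2 134.5]
94 [ 1.000e-01 -1.300e+00  1.339e+02]
96 [ -0.3  -1.3 128.5]
98 [ -0.3  -1.2 117.4]
116 [-6.8 -1.1 80.4]
119 [ -8.6  -1.2 128.9]
121 [ -9.3  -1.  129.2]
124 [-10.4  -1.1 129.5]
130 [-12.7  -1.1 127.5]
136 [-15.1  -1.1 125.2]
142 [-17.5  -1.1 122.8]
150 [-21.   -1.1 119.2]
156 [-23.6  -1.1 117. ]
160 [-25.2  -1.3 118.5]
165 [-27.   -1.1 120.3]
170 [-28.9  -1.1 122. ]
140 -0.1 4.5 164.6
200 -0.3 4.6 164.5
270 -0.3 4.5 164.9
320 -0.2 4.6 164.9
370 -0.3 4.5 164.7
440 -0.2 4.4 164.4
500 -0.2 7.3 164.3
124 [48.3 -1.2 70.1]
140 [47.9 -1.2 61.7]
150 [48.1 -1.2 55.5]
160 [45.6 -1.4 52. ]
165 [43.  -1.2 52. ]
170 [40.5 -1.2 51.9]
```

```bash
sed -i 's/LEDGE=135.2/LEDGE=136.0/' h.py; python3 - <<'E'
from h import *
bot.servo_line(*tcp(uw(-9.16,-34),D(45)),speed=30); bot.dwell(.2)
for w in (-20,-8,1.2):
    f=bot.servo_line(*tcp(uw(-9.16,w),D(45)),speed=20,until_force=4); s=bot.read_state(); print(w,f,s["ft_force"].round(1),binpt((42.5,0,45.5),s=s),s["clock"])
    if f: break
c=bot.read_camera("wrist"); cv2.imwrite("pics/w5.png",c["image"]); np.save("w5.npy",cloud(c,s))
E
```

```text
-20 False [-0.1 -0.2 -1. ] (array([-2.0650e+01,  1.0000e-02,  1.2831e+02]), np.float64(45.0)) 17.4083
-8 False [ 1.  -0.3 -1.2] (array([-1.213e+01,  2.000e-02,  1.368e+02]), np.float64(45.0)) 18.1583
1.2 False [ 0.9  0.8 -1.1] (array([-5.6100e+00, -3.0000e-02,  1.4337e+02]), np.float64(45.01)) 18.7667
```

```bash
python3 - <<'E'
from h import *
bot.dwell(.2)
f=bot.servo_line(*tcp(uw(6.5,1.2),D(45)),speed=15,until_force=3); s=bot.read_state(); print(f,s["ft_force"].round(1),s["clock"])
p,t=binpt((42.5,0,45.5),s=s); x,z=p[0],p[2]-LEDGE; print(p,t,"u",(x-z)*.7071,"w",(x+z)*.7071)
E
```

```text
True [ 1.8 -2.9  3. ] 19.8
[2.9900e+00 2.0000e-02 1.3451e+02] 45.02 u 3.167808000000006 w 1.0606499999999937
```

The back touched the ledge rounding at u=3.17 (3.54 predicted), and the force points along -u, so this is the right contact. Next I'll lower the tongue onto the ledge.

```bash
python3 - <<'E'
from h import *
bot.servo_line(*tcp(uw(2.7,1.06),D(45)),speed=5); bot.dwell(.2); print(bot.read_state()["ft_force"].round(1))
f=bot.servo_line(*tcp(uw(2.7,-3),D(45)),speed=6,until_force=3); s=bot.read_state(); print(f,s["ft_force"].round(1),s["clock"])
p,t=binpt((42.5,0,45.5),s=s); x,z=p[0],p[2]-LEDGE; print(p,t,"u",(x-z)*.7071,"w",(x+z)*.7071, binpt((49,0,72),s=s))
E
```

```text
[-0.6 -0.8 -0.7]
True [-0.3  0.7  3.2] 20.775
[1.7600e+00 3.0000e-02 1.3355e+02] 44.94 u 2.9768909999999917 w -0.4878989999999919 (array([2.5080e+01, 2.0000e-02, 1.4772e+02]), np.float64(44.94))
```

```bash
cat >> h.py <<'E'
F0=np.array([-.6,-.8,-.9])
def turn(ths,piv,speed=15,lim=5,k=.06,bias=0):
    piv=np.array(piv,float)
    for th in ths:
        bot.servo_line(*tcp(piv,D(th)),speed=speed); s=bot.read_state(); f=s["ft_force"]-F0; fs=np.array([f@EX,0,f[2]-bias])
        print(th,"fx %.1f fy %.1f fz %.1f"%(fs[0],f@EY,f[2]),"piv",piv.round(2),"grip %.1f"%s["grip_width"],binpt((42.5,0,45.5),s=s)[1],round(s["clock"],2),"mom",np.round(s["moment"],2))
        for i in(0,2):
            if abs(fs[i])>lim: piv[i]+=k*(fs[i]-np.sign(fs[i])*lim*.5)
        if np.linalg.norm(fs)>16: print("STOP"); break
    return piv
E
python3 - <<'E'
from h import *
p=turn([45,40,35,30,25,20,17],(1.85,0,133.6)); np.save("piv.npy",p)
E
```

```text
45 fx 1.5 fy -1.1 fz 1.9 piv [  1.85   0.   133.6 ] grip 49.2 45.0 21.02 mom [0.22 0.04 0.  ]
40 fx 2.1 fy -0.7 fz 1.6 piv [  1.85   0.   133.6 ] grip 49.6 40.02 21.47 mom [ 0.28  0.07 -0.04]
35 fx 0.7 fy -0.3 fz 0.8 piv [  1.85   0.   133.6 ] grip 49.3 35.06 21.91 mom [-0.02  0.02  0.  ]
30 fx 0.0 fy -0.4 fz -0.3 piv [  1.85   0.   133.6 ] grip 49.4 30.07 22.35 mom [-0.2  -0.1  -0.05]
25 fx 1.0 fy -0.2 fz 0.5 piv [  1.85   0.   133.6 ] grip 49.2 25.07 22.79 mom [-0.42 -0.11  0.01]
20 fx -1.0 fy -0.5 fz -0.5 piv [  1.85   0.   133.6 ] grip 49.4 20.07 23.23 mom [-0.57 -0.27 -0.05]
17 fx -1.3 fy -0.5 fz -0.6 piv [  1.85   0.   133.6 ] grip 49.3 17.07 23.56 mom [-0.64 -0.25  0.04]
```

```bash
python3 - <<'E'
from h import *
p=np.load("piv.npy"); bot.dwell(.1)
f=bot.servo_line(*tcp(p-[0,0,2.5],D(17)),speed=5,until_force=3); q,_=binpt((42.5,0,45.5)); print(f,q,bot.read_state()["ft_force"].round(1))
p[2]=max(q[2],p[2]-2.5); bot.dwell(.1)
f=bot.servo_line(*tcp(p+[2,0,.3],D(17)),speed=5,until_force=3); q,_=binpt((42.5,0,45.5)); print(f,q,bot.read_state()["ft_force"].round(1))
p[0]=q[0]-.2
p=turn([15,13,11,9,7,6],p,speed=8,lim=8,k=.03); np.save("piv.npy",p)
E
```

```text
True [ 1.7500e+00 -2.0000e-02  1.3327e+02] [ 1.6 -1.4  3.7]
True [ 1.7600e+00 -4.0000e-02  1.3323e+02] [ 1.  -2.9  4.2]
15 fx 1.4 fy -2.8 fz 3.8 piv [  1.56   0.   133.27] grip 49.6 14.9 24.59 mom [ 0.39  0.13 -0.09]
13 fx 2.2 fy -1.6 fz 3.6 piv [  1.56   0.   133.27] grip 49.1 12.91 24.97 mom [ 0.43  0.13 -0.1 ]
11 fx 0.4 fy -1.5 fz 4.4 piv [  1.56   0.   133.27] grip 49.7 10.95 25.34 mom [ 0.22  0.   -0.11]
9 fx 0.5 fy -0.8 fz 4.8 piv [  1.56   0.   133.27] grip 49.7 8.92 25.72 mom [ 0.29  0.15 -0.01]
7 fx 0.9 fy -1.5 fz 4.4 piv [  1.56   0.   133.27] grip 49.3 6.92 26.09 mom [ 0.32  0.19 -0.06]
6 fx 1.3 fy -0.3 fz 3.5 piv [  1.56   0.   133.27] grip 49.5 5.95 26.35 mom [ 0.3   0.14 -0.02]
```

```bash
python3 - <<'E'
from h import *
p=np.load("piv.npy")
p=turn([5,4,3,2,1,0],p,speed=8,lim=9,k=.03); np.save("piv.npy",p); bot.dwell(.3)
s=bot.read_state(); print(s["ft_force"].round(1),s["moment"].round(2))
c=bot.read_camera("wrist"); np.save("w6.npy",cloud(c,s)); cv2.imwrite("pics/w6.png",c["image"])
W=np.load("w6.npy");T=W-O; S=np.dstack([T@EX,T@EY,T[...,2]]); rb=rot(s["tool_rot"])*BT; L=rb.inv().apply((W-np.array(s["ee_pos"])).reshape(-1,3)).reshape(W.shape)+G
for v in (160,166,172,180,200,230,260,300): print(v,S[v,320].round(1),L[v,320].round(1))
E
```

```text
5 fx 2.5 fy -0.7 fz 4.1 piv [  1.56   0.   133.27] grip 49.6 4.95 26.61 mom [ 0.33  0.19 -0.01]
4 fx 1.6 fy -0.8 fz 2.2 piv [  1.56   0.   133.27] grip 49.7 3.95 26.87 mom [ 0.43  0.19 -0.02]
3 fx 4.3 fy -0.7 fz 1.7 piv [  1.56   0.   133.27] grip 49.1 2.95 27.12 mom [ 0.38  0.17 -0.01]
2 fx 3.0 fy -0.9 fz 2.2 piv [  1.56   0.   133.27] grip 49.5 1.98 27.38 mom [ 0.03  0.   -0.08]
1 fx 0.9 fy -0.8 fz 1.2 piv [  1.56   0.   133.27] grip 49.6 0.98 27.64 mom [-0.21 -0.11 -0.01]
0 fx 0.4 fy -1.9 fz 1.5 piv [  1.56   0.   133.27] grip 49.3 -0.03 27.9 mom [-0.22 -0.06 -0.02]
[ 0.6 -0.6 -0.5] [-0.47 -0.14  0.06]
160 [  4.6  -1.5 139. ] [45.5 -1.5 51.3]
166 [  0.3  -1.5 140.4] [41.3 -1.5 52.7]
172 [ -2.   -1.5 139.4] [38.9 -1.5 51.7]
180 [ -3.9  -1.5 136.5] [37.  -1.5 48.7]
200 [ -4.   -1.5 121.3] [36.9 -1.5 33.6]
230 [-5.8 -1.5 95.8] [35.2 -1.5  8. ]
260 [-21.7  -1.5  95. ] [19.2 -1.5  7.2]
300 [-41.6  -1.4  96. ] [-0.6 -1.5  8.3]
```

View pics/w6.png

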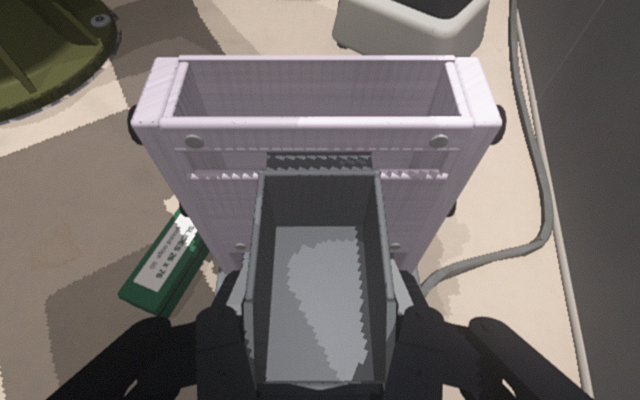

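The bin looks flush, with its tongue in the groove at row 160. Force and moment dropped between 3° and 1°, which fits the catch snapping. I'll turn slightly past level to make sure, then release and check.

```bash
python3 - <<'E'
from h import *
p=np.load("piv.npy")
turn([-1,-1.5],p,speed=6); turn([0],p,speed=6); bot.dwell(.2)
bot.move_gripper(62); s=bot.read_state(); print(s["grip_width"],s["grip_force"],s["ft_force"].round(1))
bot.move_gripper(80); bot.dwell(.3); s=bot.read_state(); print(s["ft_force"].round(1),s["clock"])
c=bot.read_camera("wrist"); W=cloud(c,s); np.save("w7.npy",W); cv2.imwrite("pics/w7.png",c["image"])
T=W-O; S=np.dstack([T@EX,T@EY,T[...,2]])
for v in (160,166,172,180,200,230,260,300): print(v,S[v,320].round(1))
E
```

```text
-1 fx -4.5 fy -0.8 fz 1.1 piv [  1.56   0.   133.27] grip 49.0 -0.99 28.55 mom [-0.74 -0.42 -0.14]
-1.5 fx -7.5 fy -0.6 fz 1.0 piv [  1.56   0.   133.27] grip 49.5 -1.44 28.8 mom [-1.07 -0.49  0.02]
0 fx -1.4 fy -1.2 fz 0.7 piv [  1.56   0.   133.27] grip 49.2 -0.01 29.18 mom [-0.5  -0.27 -0.07]
62.103979408224134 0.0 [ 0.8  0.  -0.1]
[-0.1  0.3 -0.8] 30.2833
160 [  4.1  -1.5 139.7]
166 [  0.8  -1.5 139.8]
172 [ -2.2  -1.5 139.7]
180 [ -5.7  -1.5 139. ]
200 [ -4.6  -1.5 122.3]
230 [-4.4 -1.5 93.3]
260 [-21.4  -1.5  94.3]
300 [-40.8  -1.5  93.7]
```

```bash
python3 - <<'E'
from h import *
s=bot.read_state(); z=rot(s["tool_rot"]).as_matrix()[:,2]; p=np.array(s["ee_pos"])
f=bot.servo_line(p-90*z,speed=50,until_force=5); print(f)
if not f: bot.servo_line(p-130*z,speed=80)
bot.dwell(.5); s=bot.read_state(); c=bot.read_camera("wrist"); W=cloud(c,s); np.save("w8.npy",W); cv2.imwrite("pics/w8.png",c["image"]); print(s["clock"])
T=W-O; S=np.dstack([T@EX,T@EY,T[...,2]])
for nm,lo,hi in (("floor",90,100),("tongue",138.5,142)):
    k=(S[...,2]>lo)&(S[...,2]<hi)&(abs(S[...,1])<22)&(S[...,0]<(-8 if nm=="floor" else 8))&(S[...,0]>-75); P=S[k]; print(nm,k.sum(),np.median(P,0).round(1))
    if nm=="floor":
        A=np.c_[P[:,:2],np.ones(len(P))]; print(np.degrees(np.linalg.lstsq(A,P[:,2],rcond=None)[0][:2]),np.percentile(P[:,0],[1,99]))
E
```

```text
False
33.4333
floor 3279 [-39.   -0.1  93.7]
[2.00249255 0.41608776] [-65.03133131  -8.69350563]
tongue 672 [  0.7   0.2 139.3]
```

View pics/w8.png

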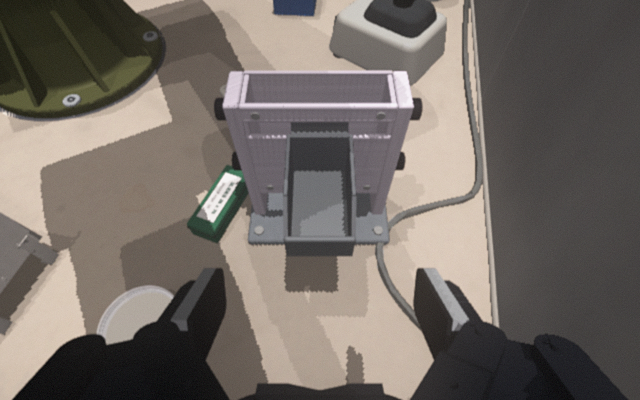

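The bin hangs flush and centred (columns 285–354 between the uprights), reads about 2° from level, isn't lifted, and the fingers are clear of it. Handing in.

```bash
python3 -c "
from rig import bot
print(bot.finish_job())"
```

```text
the job is handed in; nothing more can be done
None
```

The bin is hung at the middle of the rail and released, and I've handed the job in at about 34 s; no verdict came back. It looks flush and reads within about 2° of level. The catch's snap was felt as a force drop, not seen. The highest force I read was about 8 N, and the slide box and petri dish were not touched.

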